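Tip a brass bolt out of a tilting tube

TASK

In the fastener store, tip the green tube forward until the brass bolt deep inside it slides out into the grey tray of its stand. Then turn the green tube back upright and let go of it, leaving the bolt lying in the tray; leave the blue tube upright as it is.

Things in the scene. Friction and masses are not known exactly. Their poses are not given: they have to be found in the camera images.
- green_tube: Green square tube 44 mm wide, 36 inside, 140 long. Origin: middle of its pivot, 135 mm above table; z along the tube (open rim z=50, base z=-90 mm), y along the pivot, x forward. Black round crank handle fixed to it, 14 mm thick, parallel to y: x=-68, z=18, y=44 to 112 mm (crank arm y=40 to 46); take it from above near y=85; it may turn in the fingers. Starts upright at a stop.
- green_stand: Fixed stand: two posts 147 mm high at y=+-32 mm, and a grey tray, x=18 to 165, y=-52 to 52 mm, walls 4, rim 46, floor 10 mm above table. Origin on the table under the pivot; x forward from robot to tray, z up. The tube tips only forward (z towards x, handle up and over), 0 to 149 degrees, stiff (0.12 N m), stays where left. The bolt slides out beyond about 130 degrees.
- brass_bolt: Loose brass hex-head bolt, 60 mm long, shank 16 mm, head 27 mm across and 10 mm thick, about 0.1 kg. Origin at the middle of its length, z along the shank away from the head. It starts standing head down on the green tube's floor, its end 76 mm below the rim.
- blue_tube: Bystander to leave alone: blue tube with the same size, axes, origin, crank and kind of stand and tray as the green one, upright, holding a steel bolt. Green and blue pivots are at least 200 mm apart; which is left or right varies.

How it is judged:
On the way:
1. the brass bolt has slid out of the tipped green tube and lies in the tray (x of brass_bolt in the frame of green_stand between 0.02 and 0.163 m and y of brass_bolt in the frame of green_stand between -0.05 and 0.05 m and height (world z) of brass_bolt below 0.05 m and angle between green_tube's own z axis and vertical above 0.6 rad), for 0.2 s.
At the end, for the whole second after the job is handed in: The brass bolt lies still in the tray of the green tube's stand, inside its walls with its middle less than 50 mm above the table; the green tube is back upright and the blue tube still upright, both within 0.22 rad (12.6 degrees) (x of brass_bolt in the frame of green_stand between 0.02 and 0.163 m and y of brass_bolt in the frame of green_stand between -0.05 and 0.05 m and height (world z) of brass_bolt below 0.05 m and linear speed of brass_bolt below 0.03 m/s and angle between each of green_tube, blue_tube's own z axis and vertical below 0.22 rad); the robot touches nothing.
It fails at once if the blue tube is tipped by more than 0.22 rad (angle between blue_tube's own z axis and vertical above 0.22 rad).
It also fails if it takes over 56 s, if anything falls off the work surface, if the arm or the gripper's body presses on something with over 40 N, if the wrist force passes 120 N, or if a joint passes its speed limit or range.

ROBOT

A 6-joint arm with a two-finger parallel gripper is mounted at the origin on the work surface. World frame = base frame: x ahead of the robot, y to its left, z up, the work surface at z = 0. Lengths are in m, angles in rad, forces in N, time in s.
With the tool pointing down it reaches from about 0.425 to 0.95 m from the base axis. Payload 14.7 kg.
Tool frame: the origin (TCP) lies between the finger pads; the fingertips stand 22 mm ahead of it and the grasp point (between the pads) lies 3 mm ahead of it; x points along the fingers, y is the direction in which the jaws open and shut, and the axes are right-handed (so a half turn about x gives the same grasp; the last joint's range is limited). The gripper opens to 85 mm and grips with 20 to 120 N. Pads are 22 mm wide; open, the fingers measure 114 mm over their backs; the gripper's body (76 mm by 85 mm) begins 54 mm behind the grasp point. The pads swing forward as they close: fully open they stand 13 mm farther back than shut.
Start: joints at [1.127, 0.48, 1.596, -0, 1.065, -0.047], TCP at [0.251, 0.6, 0.253] pointing down, gripper open.
Joint ranges: [-2.75, 2.75], [-0.82, 2.05], [0.23, 2.67], [-1.56, 4.7], [0.09, 2.69], [-2.92, 2.92]. Speed limits (rad/s): [1.89, 1.89, 2.39, 3.01, 3.01, 3.01].

INTERFACE

Orientations are given as a rotation vector (axis times angle).
In Python, from rig import sensors, eyes, env gives the robot as it stands.
- The arm moves only by the tool move_arm, never from a script. Its argument "steps" is a list of rows, each an object with "slide": the shift along the tool's x, y, z in cm, a list of three; "roll": the turn about the tool's x in rad; "gripper": the gripper command: -1 is shut, 1 is fully open, values between are in proportion. A call has 1 to 5 rows; each row is the pose to reach, as a shift and turn from the pose commanded when the call began, along the tool's axes at that moment; what a row does not reach only later rows make up. A row lasts 1/10 s, in which the tool goes at most 50 mm and 8.59 degrees, less where a joint would pass 70% of its speed; a pose out of reach is approached as far as the arm can. A call with a gripper value outside its range is refused whole. The fingers move at their own pace and stop on an object; "squeeze" is the grip in N (left out, the last holds). Time passes only in rows, so rows that repeat a pose let the fingers close. It gives the time, the measured TCP pose, the force and the opening at its end, in the units of the state.
- sensors.sense(): the state, without advancing time (a new reading comes with each control period).
- eyes.get_image(name): name is "side" or "top" or "wrist"; returns a dict with "image" (400x640x3 uint8, red, green, blue), "z_map" (400x640 float32, m along the optical axis (not along the pixel's ray), 0 where there is no reading), "fx", "fy", "cx", "cy" (pixels), "R" (3x3) and "t" (3): a world point X has camera coordinates R X + t. Camera axes: x right, y down, z forward; pixel columns grow to the right and rows downward; lengths in m; the calibration is good to about 2 mm. A picture is of the moment at which its call begins.
- env.hand_in(): hands the job in, once; it reports no verdict.
The state is a dict: "clock": time; "joint_pos": joint angles; "qvel": joint speeds; "joint_torque": joint torques, N m; "position": TCP position; "ee_rot": TCP orientation; "ft_force": force on the tool from outside, world axes, zero at the start; "ft_torque": the same for the moment, N m; "grip_width": finger opening in m.
Only numpy, scipy, OpenCV 4.12 (cv2) and the standard library are available. Lean on these libraries where they do the work, as an engineer would, in place of code of your own. Each camera call takes 0.05 s, during which the arm holds its last target.

## Working session

There is one attempt and no reset: what is moved stays moved. The work goes in short steps, Python scripts to look and compute and a tool call to move; the robot and the scene stay as the last step left them, time stands still between calls to the robot, and variables do not carry over. Pictures are saved under pics/ and viewed, and the job is handed in when it is done.

Besides the shell and the picture viewer there is one more tool, called after "Emit:" as name(argument=value, ...) on one line, values as JSON. move_arm: Moves the arm, as the interface text tells. Its arguments: {"type":"object","properties":{"steps":{"type":"array"},"squeeze":{"type":"number"}},"required":["steps"]}

```bash
mkdir -p pics; ls; python3 - <<'E'
from rig import sensors, eyes, env
import cv2,numpy as np
s=sensors.sense(); print({k:np.round(v,3).tolist() for k,v in s.items()})
for n in ("side","top"):
    d=eyes.get_image(n); cv2.imwrite(f"pics/{n}0.png",d["image"][:,:,::-1]); np.savez(f"pics/{n}0.npz",**d)
    print(n,d["fx"],d["cx"],d["cy"],np.round(d["R"],3).tolist(),np.round(d["t"],3).tolist())
E
```

```text
pics
{'clock': 0.0, 'joint_pos': [1.127, 0.481, 1.597, -0.0, 1.065, -0.047], 'qvel': [0.001, -0.0, 0.0, 0.001, -0.001, 0.0], 'joint_torque': [0.004, -95.064, -43.019, 0.0, 0.012, -0.0], 'position': [0.251, 0.599, 0.253], 'ee_rot': [0.31, 1.549, -0.312], 'ft_force': [-0.293, 0.999, -1.088], 'ft_torque': [0.031, -0.018, 0.03], 'grip_width': 0.085}
side 373.19821290366343 320.8655869808706 203.54691179006036 [[0.857, -0.515, -0.016], [-0.389, -0.626, -0.676], [0.338, 0.585, -0.737]] [-0.484, 0.276, 0.652]
top 486.65457495167533 311.5155058777525 198.91720276249757 [[0.015, -1.0, -0.025], [-0.986, -0.011, -0.168], [0.168, 0.027, -0.985]] [-0.044, 0.575, 0.817]
```

View pics/side0.png

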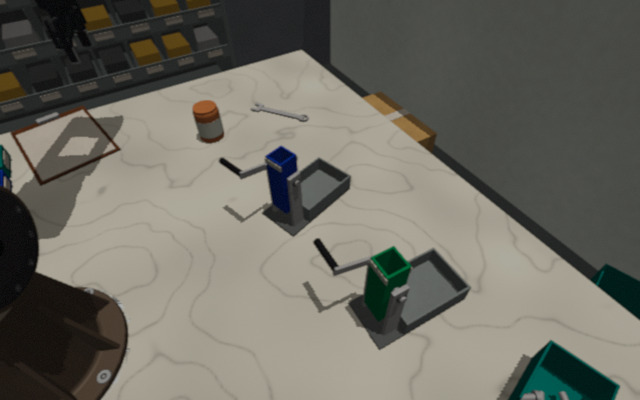

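View pics/top0.png

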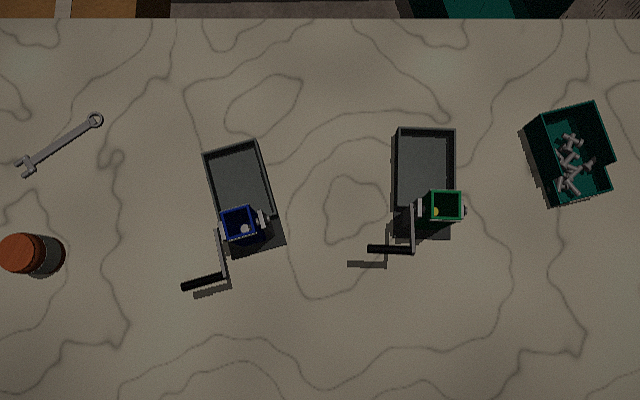

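The side view shows the green tube at about (388,275) with its handle at (325,255). The top view shows the tube at (440,205) and the handle from (367,249) to (413,249). Next I measure these in both views.

```bash
cat > h.py <<'E'
import numpy as np,cv2
def load(n): return dict(np.load(f"pics/{n}.npz"))
def ray(d,u,v):
    R,t=d["R"],d["t"]; c=-R.T@t; r=R.T@np.array([(u-d["cx"])/d["fx"],(v-d["cy"])/d["fy"],1]); return c,r
def plane(d,u,v,z):
    c,r=ray(d,u,v); return c+r*(z-c[2])/r[2]
def tri(a,ua,b,ub):
    c1,r1=ray(a,*ua);c2,r2=ray(b,*ub); r1/=np.linalg.norm(r1);r2/=np.linalg.norm(r2)
    s=np.linalg.lstsq(np.c_[r1,-r2],c2-c1,rcond=None)[0]
    p,q=c1+r1*s[0],c2+r2*s[1]; return (p+q)/2,np.linalg.norm(p-q)
def depth(d,m):
    v,u=np.nonzero(m); z=d["z_map"][v,u]; k=z>0; u,v,z=u[k],v[k],z[k]
    P=np.c_[(u-d["cx"])/d["fx"]*z,(v-d["cy"])/d["fy"]*z,z]; return (P-d["t"])@d["R"]
E
python3 - <<'E'
from h import *
T,S=load("top0"),load("side0")
def black(d,box):
    im=d["image"].astype(int); m=(im.max(2)<38); M=np.zeros_like(m); a,b,c,e=box; M[c:e,a:b]=m[c:e,a:b]
    n,l,st,ce=cv2.connectedComponentsWithStats(M.astype(np.uint8)); i=1+st[1:,4].argmax(); return l==i
def green(d):
    im=d["image"].astype(int); m=(im[...,1]>1.5*im[...,0])&(im[...,1]>1.5*im[...,2])
    n,l,st,ce=cv2.connectedComponentsWithStats(m.astype(np.uint8)); i=1+st[1:,4].argmax(); print("green",st[i]); return l==i
E=[]
for d,b in((T,(360,415,238,262)),(S,(305,345,232,275))):
    m=black(d,b); v,u=np.nonzero(m); r=cv2.minAreaRect(np.c_[u,v].astype(np.float32)); bp=cv2.boxPoints(r)
    o=sorted(range(4),key=lambda i:0);e=[np.linalg.norm(bp[0]-bp[1]),np.linalg.norm(bp[1]-bp[2])]
    ends=[(bp[0]+bp[1])/2,(bp[2]+bp[3])/2] if e[0]<e[1] else [(bp[1]+bp[2])/2,(bp[3]+bp[0])/2]
    ends.sort(key=lambda p:p[0]); E.append((ends,r[0])); print(r,ends)
    P=depth(d,m); print("depth med",np.median(P,0).round(4),P.min(0).round(3),P.max(0).round(3))
for i in (0,1):print("end",tri(T,E[0][0][i],S,E[1][0][i]))
print("mid",tri(T,E[0][1],S,E[1][1]))
for u in E[0][0]: print("top on z=.153",plane(T,*u,.153))
for d in(T,S):
    m=green(d);P=depth(d,m);z=np.percentile(P[:,2],98);print("rim z",z);Q=P[P[:,2]>z-.006];r=cv2.minAreaRect((Q[:,:2]*1000).astype(np.float32));print(r,len(Q))
# green top outline quad
im=T["image"];big=cv2.resize(im[110:270,340:480],None,fx=5,fy=5,interpolation=cv2.INTER_NEAREST);cv2.imwrite("pics/topz.png",big[:,:,::-1][:600])
im=S["image"];big=cv2.resize(im[225:360,300:480],None,fx=4,fy=4,interpolation=cv2.INTER_NEAREST);cv2.imwrite("pics/sidez.png",big[:,:,::-1])
E
```

```text
((390.5, 246.0), (47.0, 16.0), 0.0) [array([367., 246.], dtype=float32), array([414., 246.], dtype=float32)]
depth med [ 0.4807 -0.1608  0.1578] [ 0.474 -0.216 -0.004] [ 0.512 -0.124  0.163]
((325.2540283203125, 253.97802734375), (33.5201416015625, 5.755344390869141), 55.304847717285156) [array([315.71402, 240.19803], dtype=float32), array([334.79404, 267.75803], dtype=float32)]
depth med [ 0.4803 -0.1592  0.1595] [ 0.475 -0.188  0.155] [ 0.486 -0.128  0.163]
end (array([ 0.48407768, -0.12439572,  0.15448054]), np.float64(0.001958440114699685))
end (array([ 0.48170682, -0.19294314,  0.16383722]), np.float64(0.007617743813889849))
mid (array([ 0.4831235 , -0.15916662,  0.1579843 ]), np.float64(0.0044833803747472735))
top on z=.153 [ 0.48510495 -0.1248802   0.153     ]
top on z=.153 [ 0.48607741 -0.19639068  0.153     ]
green [ 415  190   46   41 1025]
rim z 0.18597919286317346
((545.9188232421875, -238.15415954589844), (43.77250289916992, 43.559043884277344), 87.94878387451172) 295
green [ 365  247   46   74 1759]
rim z 0.18585117679315605
((547.13330078125, -238.1223907470703), (43.125030517578125, 44.195255279541016), 88.8549575805664) 297
```

```bash
python3 - <<'E'
from h import *
T=load("top0")
for uv in((398,130),(455,130)): print(plane(T,*uv,.046))
E
```

```text
[ 0.70421012 -0.1912473   0.046     ]
[ 0.70498034 -0.29410318  0.046     ]
```

View pics/topz.png

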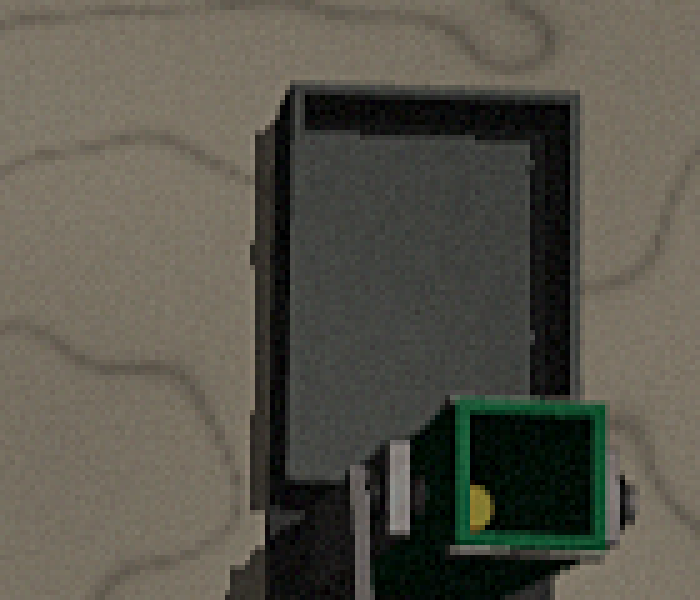

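View pics/sidez.png

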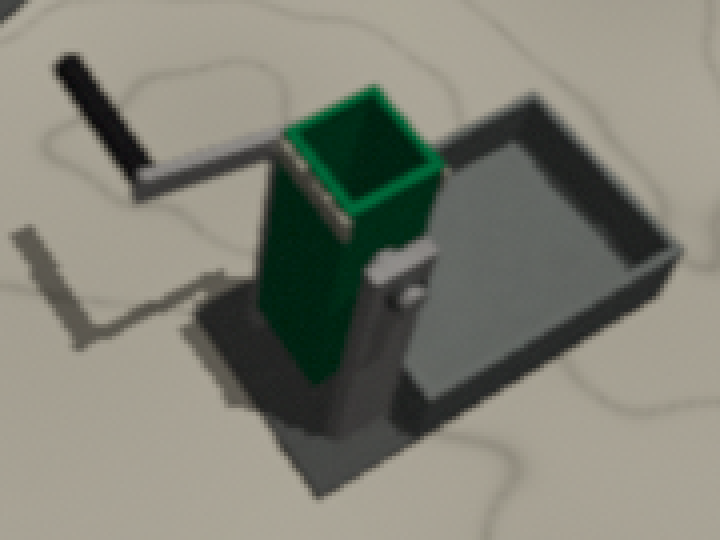

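The rim measures 44 mm square, centred at (0.5465, -0.238) and 0.186 high, against 0.185 in the text. The handle axis is near (0.481, -0.16, 0.153), which agrees with the geometry. Next I work out the moves in tool axes.

```bash
cat >> h.py <<'E'
from scipy.spatial.transform import Rotation as Ro
def to(s,p,yaw=None):
    """slide cm (and roll) from current pose to TCP p; yaw = wanted heading of jaw axis (world)"""
    M=Ro.from_rotvec(s["ee_rot"]).as_matrix(); sl=M.T@(np.array(p)-s["position"])*100
    ro=None
    if yaw is not None:
        a=np.array([np.cos(yaw),np.sin(yaw),0]); b=M.T@a; ro=np.arctan2(b[2],b[1]); ro=(ro+np.pi/2)%np.pi-np.pi/2
    return sl.round(2),ro
E
python3 - <<'E'
from h import *
from rig import sensors
s=sensors.sense();print(Ro.from_rotvec(s["ee_rot"]).as_matrix().round(3))
print(to(s,[.35,.42,.26]),to(s,[.47,.2,.26],-.02),to(s,[.476,-.154,.25],-.02))
T,S=load("top0"),load("side0")
for d,b in((T,(366,415,244,254)),(S,(305,345,232,275))):
    im=d["image"].astype(int); m=np.zeros(im.shape[:2],bool); a,b_,c,e=b; m[c:e,a:b_]=im.max(2)[c:e,a:b_]<38
    P=depth(d,m);P=P[(P[:,2]>.145)]; l=cv2.fitLine(P[:,:2].astype(np.float32),cv2.DIST_HUBER,0,.01,.01).ravel(); print("handle yaw",np.arctan(-l[0]/l[1]),l,P[:,2].max(),P[:,1].min(),P[:,1].max())
E
```

```text
[[-0.     0.386  0.922]
 [-0.001  0.922 -0.386]
 [-1.    -0.001 -0.   ]]
(array([ -0.71, -12.7 ,  16.05]), None) (array([ -0.7 , -28.36,  35.62]), np.float64(1.194009445118164)) (array([  0.34, -60.77,  49.86]), np.float64(1.194009445118164))
handle yaw -0.015176253 [ 0.01517567  0.99988484  0.4805829  -0.1582894 ] 0.16291697337471855 -0.19561169725335567 -0.12441971865483627
handle yaw -0.040122107 [ 0.04011134  0.9991952   0.48052037 -0.15851326] 0.16261135117751066 -0.18845810305029395 -0.12771474537535335
```

Emit:
move_arm(steps=[{"slide": [-0.7, -2.5, 3.2], "roll": 0.1, "gripper": 1}, {"slide": [-0.7, -5, 6.4], "roll": 0.2, "gripper": 1}, {"slide": [-0.7, -7.6, 9.6], "roll": 0.3, "gripper": 1}, {"slide": [-0.7, -10.1, 12.8], "roll": 0.4, "gripper": 1}, {"slide": [-0.7, -12.7, 16], "roll": 0.5, "gripper": 1}])

```text
clock: 0.6
position: [0.3501, 0.419, 0.2601]
ee_rot: [0.703, 1.454, -0.703]
ft_force: [0.7, 0.6, 0.5]
grip_width: 0.0854
```

```bash
python3 - <<'E'
from h import *
from rig import sensors
s=sensors.sense();print(s["position"],s["clock"])
print(to(s,[.45,.21,.26],-.025),to(s,[.476,-.15,.25],-.025))
E
```

```text
[0.35006727 0.4189951  0.26009821] 0.6
(array([ 1.000e-02, -5.150e+00,  2.259e+01]), np.float64(0.6951465719877361)) (array([  1.02, -25.47,  52.42]), np.float64(0.6951465719877361))
```

Emit:
move_arm(steps=[{"slide": [0, -1, 4.5], "roll": 0.14, "gripper": 1}, {"slide": [0, -2, 9], "roll": 0.28, "gripper": 1}, {"slide": [0, -3, 13.5], "roll": 0.42, "gripper": 1}, {"slide": [0, -4, 18], "roll": 0.56, "gripper": 1}, {"slide": [0, -5.2, 22.6], "roll": 0.695, "gripper": 1}])

```text
clock: 1.1
position: [0.4506, 0.2098, 0.2602]
ee_rot: [1.229, 1.197, -1.229]
ft_force: [1.5, 0.9, -0.0]
grip_width: 0.0854
```

```bash
python3 - <<'E'
from h import *
from rig import sensors
s=sensors.sense();print(s["position"],s["clock"])
print(to(s,[.46,-.03,.26],-.025),to(s,[.47,-.15,.24],-.025))
E
```

```text
[0.45055039 0.2098283  0.260247  ] 1.1
(array([2.000e-02, 1.580e+00, 2.395e+01]), np.float64(-0.0014984491097904673)) (array([ 2.02,  2.9 , 35.92]), np.float64(-0.0014984491097904673))
```

Emit:
move_arm(steps=[{"slide": [0, 0.5, 4.6], "roll": 0, "gripper": 1}, {"slide": [0, 0.9, 9.2], "roll": 0, "gripper": 1}, {"slide": [0, 1.3, 13.8], "roll": 0, "gripper": 1}, {"slide": [0, 1.6, 18.4], "roll": 0, "gripper": 1}, {"slide": [0, 2, 23], "roll": 0, "gripper": 1}])

```text
clock: 1.6
position: [0.4648, -0.0207, 0.2603]
ee_rot: [1.225, 1.199, -1.225]
ft_force: [1.7, 1.9, 0.3]
grip_width: 0.0853
```

Emit:
move_arm(steps=[{"slide": [0, 0.2, 4.3], "roll": 0, "gripper": 1}, {"slide": [0, 0.6, 8.6], "roll": 0, "gripper": 1}, {"slide": [0, 0.9, 12.9], "roll": 0, "gripper": 1}, {"slide": [0, 0.9, 12.9], "roll": 0, "gripper": 1}])

```text
clock: 2.0
position: [0.4718, -0.1524, 0.2602]
ee_rot: [1.227, 1.196, -1.227]
ft_force: [-0.4, 0.3, 1.1]
grip_width: 0.0856
```

```bash
python3 - <<'E'
from h import *
from rig import sensors,eyes
s=sensors.sense();print(s["position"],s["clock"])
d=eyes.get_image("wrist"); cv2.imwrite("pics/w1.png",d["image"][:,:,::-1]); np.savez("pics/w1.npz",**d)
im=d["image"].astype(int); m=(im.max(2)<40); P=np.zeros((*m.shape,3)); 
vv,uu=np.nonzero(d["z_map"]>0); P[vv,uu]=depth(d,d["z_map"]>0)
k=(P[...,2]>.15)&(P[...,2]<.168)&m; Q=P[k];print(k.sum())
k&=(abs(P[...,0]-.48)<.03); Q=P[k]
l=cv2.fitLine(Q[:,:2].astype(np.float32),cv2.DIST_HUBER,0,.01,.01).ravel(); print("yaw",np.arctan(-l[0]/l[1]),l,"z",np.percentile(Q[:,2],[50,98]),"y",Q[:,1].min(),Q[:,1].max())
print(to(s,[.481,-.151,.156],-.025))
E
```

```text
[ 0.47178926 -0.15239474  0.26021839] 2.0
191
yaw -0.021477059 [ 0.02147541  0.9997694   0.4778269  -0.15087546] z [0.15814423 0.16021795] y -0.18870802289032979 -0.12347675181503633
(array([10.42,  0.91, -0.17]), np.float64(0.00034311172822487634))
```

View pics/w1.png

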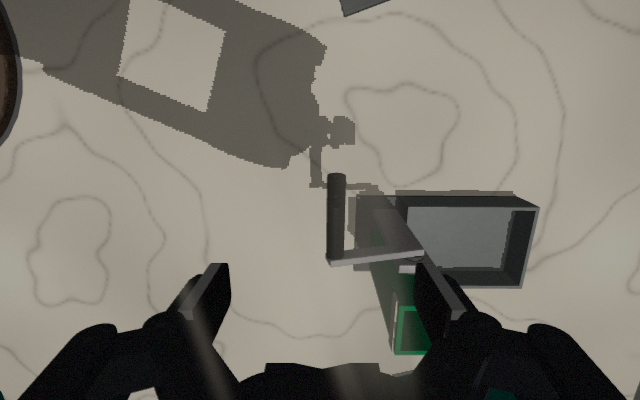

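The wrist view shows the handle between the fingers at about (336,175–255). Its axis is near x=0.480 and z=0.153, as measured before. I now descend.

Emit:
move_arm(steps=[{"slide": [3.5, 0.85, 0], "roll": 0, "gripper": 1}, {"slide": [7, 0.85, 0], "roll": 0, "gripper": 1}, {"slide": [10.4, 0.85, 0], "roll": 0, "gripper": 1}, {"slide": [10.4, 0.85, 0], "roll": 0, "gripper": 1}])

```text
clock: 2.45
position: [0.4775, -0.1464, 0.153]
ee_rot: [1.223, 1.206, -1.228]
ft_force: [0.1, -0.4, -0.1]
grip_width: 0.0854
```

Emit:
move_arm(squeeze=25, steps=[{"slide": [0, 0, 0], "roll": 0, "gripper": -1}, {"slide": [0, 0, 0], "roll": 0, "gripper": -1}, {"slide": [0, 0, 0], "roll": 0, "gripper": -1}, {"slide": [0, 0, 0], "roll": 0, "gripper": -1}, {"slide": [0, 0, 0], "roll": 0, "gripper": -1}])

```text
clock: 2.95
position: [0.4819, -0.1487, 0.1575]
ee_rot: [1.226, 1.195, -1.222]
ft_force: [29.7, 12.1, -2.4]
grip_width: 0.0129
```

```bash
python3 - <<'E'
from h import *
from rig import sensors,eyes
s=sensors.sense();print(s["position"],s["clock"],s["grip_width"],s["ft_force"],s["ft_torque"])
d=eyes.get_image("side"); cv2.imwrite("pics/s2.png",cv2.resize(d["image"][180:360,230:490,::-1],None,fx=3,fy=3))
E
```

```text
[ 0.48188512 -0.14867832  0.15745381] 2.95 0.012859952333141451 [29.73359888 12.08313085 -2.44190974] [ 2.16375838 -3.88640873 -0.04709606]
```

View pics/s2.png

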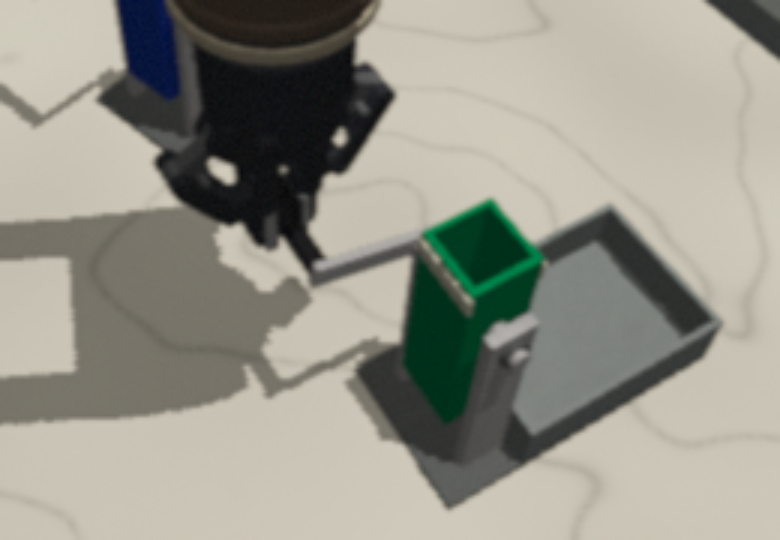

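```bash
python3 - <<'E'
import numpy as np
f=lambda t:np.array([-(6.8*np.sin(t)+1.8*np.cos(t)),-6.8*np.cos(t)+1.8*np.sin(t)])
for a in range(0,145,30):
    print(a,[np.round(f(np.radians(a+k))-f(np.radians(a)),2).tolist() for k in (6,12,18,24,30)])
E
```

```text
0 [[-0.7, 0.23], [-1.37, 0.52], [-2.01, 0.89], [-2.61, 1.32], [-3.16, 1.81]]
30 [[-0.49, 0.55], [-0.93, 1.14], [-1.3, 1.78], [-1.6, 2.45], [-1.83, 3.15]]
60 [[-0.16, 0.72], [-0.23, 1.45], [-0.24, 2.19], [-0.16, 2.92], [-0.01, 3.64]]
90 [[0.23, 0.7], [0.52, 1.37], [0.89, 2.01], [1.32, 2.61], [1.81, 3.16]]
120 [[0.55, 0.49], [1.14, 0.93], [1.78, 1.3], [2.45, 1.6], [3.15, 1.83]]
```

Emit:
move_arm(steps=[{"slide": [-0.1, 0.15, -0.15], "roll": 0, "gripper": -1}, {"slide": [-0.1, 0.15, -0.15], "roll": 0, "gripper": -1}])

```text
clock: 3.2
position: [0.4826, -0.1482, 0.1581]
ee_rot: [1.223, 1.196, -1.224]
ft_force: [0.4, -13.9, -0.2]
grip_width: 0.0129
```

Emit:
move_arm(steps=[{"slide": [-0.7, 0.23, 0.07], "roll": 0, "gripper": -1}, {"slide": [-1.37, 0.52, 0.07], "roll": 0, "gripper": -1}, {"slide": [-2.01, 0.89, 0.07], "roll": 0, "gripper": -1}, {"slide": [-2.61, 1.32, 0.07], "roll": 0, "gripper": -1}, {"slide": [-3.16, 1.81, 0.07], "roll": 0, "gripper": -1}])

```text
clock: 3.7
position: [0.4982, -0.1486, 0.1891]
ee_rot: [1.222, 1.201, -1.227]
ft_force: [-11.1, -12.8, 2.7]
grip_width: 0.0127
```

Emit:
move_arm(steps=[{"slide": [-0.49, 0.55, 0.07], "roll": 0, "gripper": -1}, {"slide": [-0.93, 1.14, 0.07], "roll": 0, "gripper": -1}, {"slide": [-1.3, 1.78, 0.07], "roll": 0, "gripper": -1}, {"slide": [-1.6, 2.45, 0.07], "roll": 0, "gripper": -1}, {"slide": [-1.83, 3.15, 0.07], "roll": 0, "gripper": -1}])

```text
clock: 4.2
position: [0.5298, -0.1494, 0.2079]
ee_rot: [1.223, 1.201, -1.227]
ft_force: [-11.6, -1.1, 13.5]
grip_width: 0.0129
```

```bash
python3 - <<'E'
from h import *
from rig import sensors,eyes
s=sensors.sense();print(s["position"],s["clock"],s["grip_width"],s["ft_force"],s["ft_torque"])
d=eyes.get_image("side"); cv2.imwrite("pics/s3.png",cv2.resize(d["image"][180:360,230:490,::-1],None,fx=3,fy=3))
E
```

```text
[ 0.52976116 -0.1493871   0.20785107] 4.2 0.012948208360315098 [-11.55937678  -1.06247118  13.48275909] [-0.14764997  2.16759565 -0.10537018]
```

View pics/s3.png

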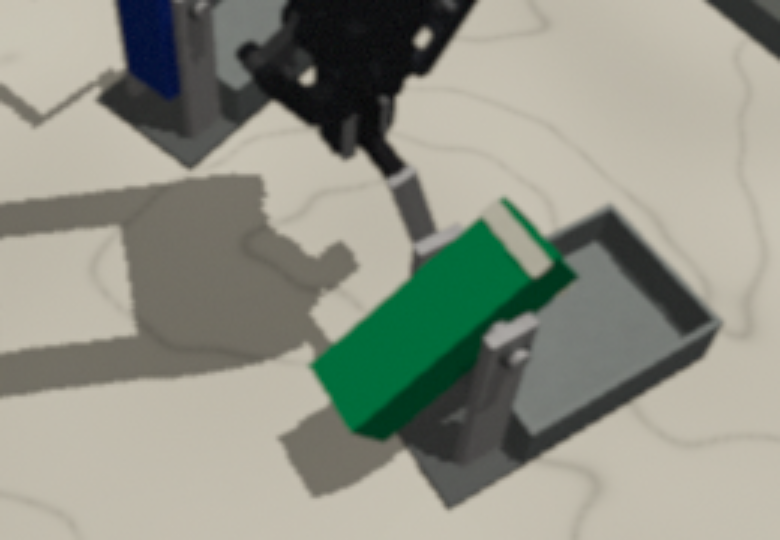

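The tube is at about 60° and following the handle, which is still held in the fingers. I carry on with the arc.

Emit:
move_arm(steps=[{"slide": [-0.2, 0.72, 0], "roll": 0, "gripper": -1}, {"slide": [-0.27, 1.45, 0], "roll": 0, "gripper": -1}, {"slide": [-0.28, 2.19, 0], "roll": 0, "gripper": -1}, {"slide": [-0.2, 2.92, 0], "roll": 0, "gripper": -1}, {"slide": [-0.05, 3.64, 0], "roll": 0, "gripper": -1}])

```text
clock: 4.75
position: [0.5669, -0.1501, 0.2081]
ee_rot: [1.224, 1.2, -1.226]
ft_force: [-7.1, -2.4, -0.0]
grip_width: 0.0127
```

Emit:
move_arm(steps=[{"slide": [0.23, 0.7, 0], "roll": 0, "gripper": -1}, {"slide": [0.52, 1.37, 0], "roll": 0, "gripper": -1}, {"slide": [0.89, 2.01, 0], "roll": 0, "gripper": -1}, {"slide": [1.32, 2.61, 0], "roll": 0, "gripper": -1}, {"slide": [1.81, 3.16, 0], "roll": 0, "gripper": -1}])

```text
clock: 5.25
position: [0.5987, -0.1507, 0.1898]
ee_rot: [1.224, 1.2, -1.226]
ft_force: [-5.0, -1.4, 1.9]
grip_width: 0.0132
```

Emit:
move_arm(steps=[{"slide": [0.55, 0.49, 0], "roll": 0, "gripper": -1}, {"slide": [1.14, 0.93, 0], "roll": 0, "gripper": -1}, {"slide": [1.78, 1.3, 0], "roll": 0, "gripper": -1}, {"slide": [2.45, 1.6, 0], "roll": 0, "gripper": -1}, {"slide": [2.65, 1.68, 0], "roll": 0, "gripper": -1}])

```text
clock: 5.75
position: [0.6158, -0.151, 0.1625]
ee_rot: [1.224, 1.2, -1.225]
ft_force: [-4.9, -1.2, 4.8]
grip_width: 0.0132
```

Emit:
move_arm(steps=[{"slide": [0, 0, 0], "roll": 0, "gripper": -1}, {"slide": [0, 0, 0], "roll": 0, "gripper": -1}, {"slide": [0, 0, 0], "roll": 0, "gripper": -1}, {"slide": [0, 0, 0], "roll": 0, "gripper": -1}, {"slide": [0, 0, 0], "roll": 0, "gripper": -1}])

```text
clock: 6.25
position: [0.6156, -0.151, 0.1631]
ee_rot: [1.224, 1.199, -1.225]
ft_force: [-4.5, -1.4, -0.2]
grip_width: 0.0129
```

```bash
python3 - <<'E'
from h import *
from rig import sensors,eyes
d=eyes.get_image("side"); cv2.imwrite("pics/s4.png",cv2.resize(d["image"][180:360,230:490,::-1],None,fx=3,fy=3))
d=eyes.get_image("top"); cv2.imwrite("pics/t4.png",cv2.resize(d["image"][100:280,330:530,::-1],None,fx=3,fy=3))
s=sensors.sense();print(s["position"],s["clock"],s["grip_width"],s["ft_force"],s["ft_torque"])
E
```

```text
[ 0.61565204 -0.15098131  0.16314281] 6.35 0.012921287827334395 [-5.17229925 -1.40280413 -0.32055817] [-0.26827778  0.89826949 -0.10885251]
```

View pics/s4.png

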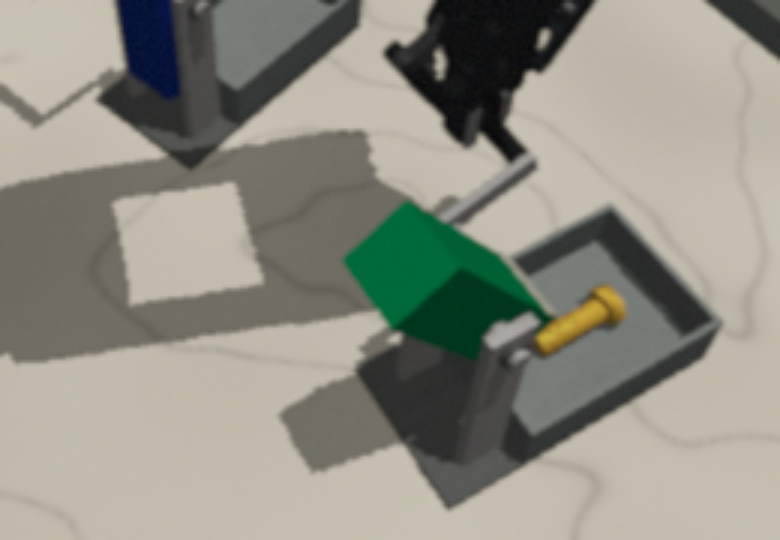

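View pics/t4.png

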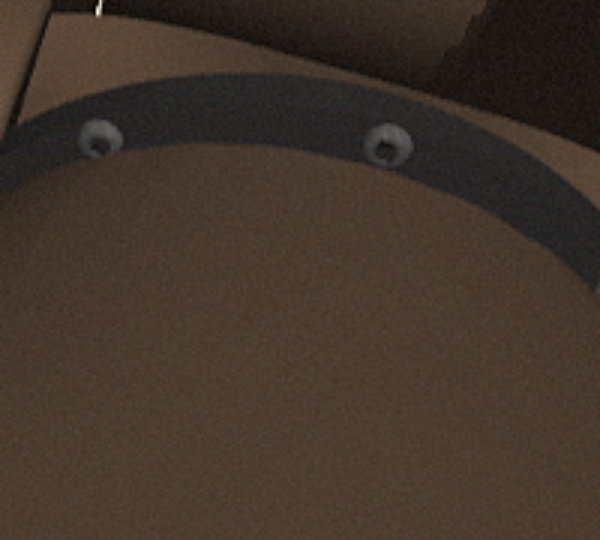

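The side view shows the bolt out in the tray, with its head at (605,300) of the crop and its shank end at (540,342) beside the tube rim. The arm blocks the top view. I check the bolt's height before turning the tube back.

```bash
cat > bolt.py <<'E'
from h import *
from rig import sensors,eyes
def bolt(n="side"):
    d=eyes.get_image(n); im=d["image"].astype(int)
    m=(im[...,0]>1.8*im[...,2])&(im[...,1]>1.25*im[...,2])&(im[...,0]>70)
    P=np.zeros((*m.shape,3)); k=d["z_map"]>0; P[k]=depth(d,k)
    m&=k&(abs(P[...,0]-.63)<.12)&(abs(P[...,1]+.24)<.08); Q=P[m]
    y=-.022; L=(Q-[.548,-.238,0])@np.array([[np.cos(y),-np.sin(y),0],[np.sin(y),np.cos(y),0],[0,0,1]])
    print(n,len(Q),"stand-frame med",np.median(L,0).round(3),"min",L.min(0).round(3),"max",L.max(0).round(3))
    o=np.argsort(L[:,0]);print(" near end",np.median(L[o[:12]],0).round(3),"far end",np.median(L[o[-12:]],0).round(3))
    return d
E
python3 -c "
from bolt import *
bolt();d=bolt();print(sensors.sense()['clock'])"
```

```text
side 302 stand-frame med [ 0.102 -0.002  0.027] min [ 0.041 -0.021  0.009] max [0.142 0.014 0.104]
 near end [0.068 0.    0.023] far end [ 0.126 -0.002  0.031]
side 301 stand-frame med [ 0.102 -0.001  0.027] min [ 0.04  -0.022  0.01 ] max [0.141 0.014 0.106]
 near end [0.068 0.    0.023] far end [ 0.126 -0.003  0.032]
6.45
```

The bolt is lying flat and still on the tray floor, x 0.068–0.128 in the stand frame with its top about 25 mm high, and clear of the tube. I reverse the arc.

Emit:
move_arm(steps=[{"slide": [-0.4, -0.18, 0], "roll": 0, "gripper": -1}, {"slide": [-0.87, -0.38, 0], "roll": 0, "gripper": -1}, {"slide": [-1.51, -0.75, 0], "roll": 0, "gripper": -1}, {"slide": [-2.1, -1.19, 0], "roll": 0, "gripper": -1}, {"slide": [-2.65, -1.68, 0], "roll": 0, "gripper": -1}])

```text
clock: 6.95
position: [0.5996, -0.1506, 0.1907]
ee_rot: [1.226, 1.198, -1.223]
ft_force: [3.8, 1.5, -1.6]
grip_width: 0.0128
```

Emit:
move_arm(steps=[{"slide": [-0.49, -0.55, 0], "roll": 0, "gripper": -1}, {"slide": [-0.92, -1.15, 0], "roll": 0, "gripper": -1}, {"slide": [-1.29, -1.79, 0], "roll": 0, "gripper": -1}, {"slide": [-1.58, -2.46, 0], "roll": 0, "gripper": -1}, {"slide": [-1.81, -3.16, 0], "roll": 0, "gripper": -1}])

```text
clock: 7.45
position: [0.569, -0.15, 0.2097]
ee_rot: [1.226, 1.195, -1.221]
ft_force: [7.6, 2.3, 9.6]
grip_width: 0.0129
```

Emit:
move_arm(steps=[{"slide": [-0.15, -0.72, 0], "roll": 0, "gripper": -1}, {"slide": [-0.23, -1.45, 0], "roll": 0, "gripper": -1}, {"slide": [-0.22, -2.19, 0], "roll": 0, "gripper": -1}, {"slide": [-0.15, -2.92, 0], "roll": 0, "gripper": -1}, {"slide": [0.03, -3.64, 0], "roll": 0, "gripper": -1}])

```text
clock: 7.95
position: [0.5309, -0.1492, 0.2079]
ee_rot: [1.225, 1.198, -1.224]
ft_force: [5.0, -0.1, -3.3]
grip_width: 0.013
```

Emit:
move_arm(steps=[{"slide": [0.23, -0.7, 0], "roll": 0, "gripper": -1}, {"slide": [0.53, -1.37, 0], "roll": 0, "gripper": -1}, {"slide": [0.9, -2.01, 0], "roll": 0, "gripper": -1}, {"slide": [1.34, -2.6, 0], "roll": 0, "gripper": -1}, {"slide": [1.83, -3.15, 0], "roll": 0, "gripper": -1}])

```text
clock: 8.45
position: [0.4992, -0.1485, 0.1887]
ee_rot: [1.225, 1.199, -1.225]
ft_force: [3.4, 2.3, 3.3]
grip_width: 0.0128
```

Emit:
move_arm(steps=[{"slide": [0.55, -0.49, 0], "roll": 0, "gripper": -1}, {"slide": [1.15, -0.92, 0], "roll": 0, "gripper": -1}, {"slide": [1.79, -1.29, 0], "roll": 0, "gripper": -1}, {"slide": [2.46, -1.58, 0], "roll": 0, "gripper": -1}, {"slide": [3.08, -1.76, 0], "roll": 0, "gripper": -1}])

```text
clock: 8.95
position: [0.4823, -0.1483, 0.158]
ee_rot: [1.225, 1.198, -1.224]
ft_force: [5.6, 1.7, 37.6]
grip_width: 0.0131
```

Emit:
move_arm(steps=[{"slide": [0, 0, 0], "roll": 0, "gripper": -1}, {"slide": [0, 0, 0], "roll": 0, "gripper": -1}, {"slide": [0, 0, 0], "roll": 0, "gripper": -1}])

```text
clock: 9.25
position: [0.4823, -0.1483, 0.1581]
ee_rot: [1.225, 1.199, -1.224]
ft_force: [5.7, -1.0, 6.1]
grip_width: 0.0128
```

```bash
python3 - <<'E'
from bolt import *
d=bolt(); cv2.imwrite("pics/s5.png",cv2.resize(d["image"][180:360,230:490,::-1],None,fx=3,fy=3))
s=sensors.sense();print(s["position"],s["ft_force"])
E
```

```text
side 300 stand-frame med [ 0.102 -0.001  0.027] min [ 0.068 -0.012  0.008] max [0.143 0.015 0.037]
 near end [0.068 0.001 0.021] far end [ 0.126 -0.002  0.033]
[ 0.48232161 -0.14831043  0.1581464 ] [4.14988768 0.19668589 6.54976708]
```

View pics/s5.png

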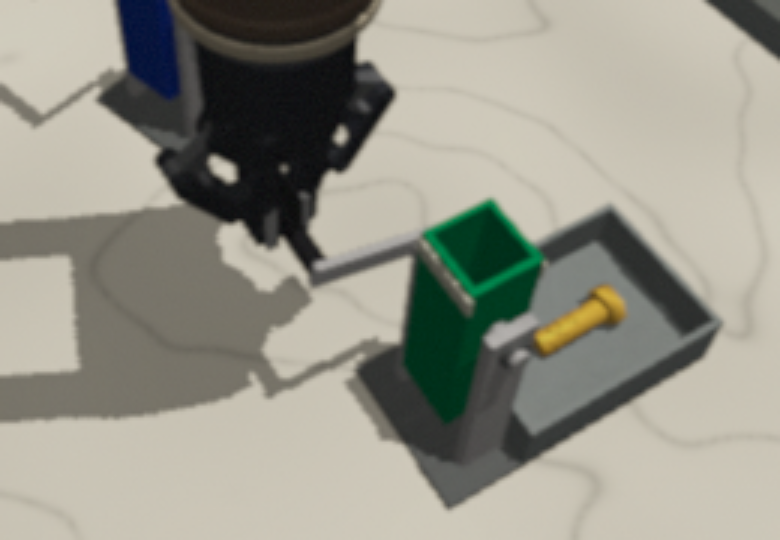

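The green tube is upright, with its rim centred at about (485,245) in the crop as at the start, and the bolt lies in the tray at (585,320). I open the gripper, let it settle, then lift straight up.

Emit:
move_arm(steps=[{"slide": [0, 0, 0], "roll": 0, "gripper": 1}, {"slide": [0, 0, 0], "roll": 0, "gripper": 1}, {"slide": [0, 0, 0], "roll": 0, "gripper": 1}, {"slide": [0, 0, 0], "roll": 0, "gripper": 1}, {"slide": [0, 0, 0], "roll": 0, "gripper": 1}])

```text
clock: 9.8
position: [0.4818, -0.1481, 0.1582]
ee_rot: [1.224, 1.2, -1.225]
ft_force: [0.1, -1.6, 0.5]
grip_width: 0.0838
```

Emit:
move_arm(steps=[{"slide": [-1, 0, 0], "roll": 0, "gripper": 1}, {"slide": [-3, 0, 0], "roll": 0, "gripper": 1}, {"slide": [-6, 0, 0], "roll": 0, "gripper": 1}, {"slide": [-9, 0, 0], "roll": 0, "gripper": 1}, {"slide": [-12, 0, 0], "roll": 0, "gripper": 1}])

```text
clock: 10.3
position: [0.4818, -0.1481, 0.2802]
ee_rot: [1.225, 1.199, -1.224]
ft_force: [0.6, -0.4, -0.1]
grip_width: 0.0855
```

Emit:
move_arm(steps=[{"slide": [0, 0, -4], "roll": 0, "gripper": 1}, {"slide": [0, 0, -8], "roll": 0, "gripper": 1}, {"slide": [0, 0, -12], "roll": 0, "gripper": 1}, {"slide": [0, 0, -12], "roll": 0, "gripper": 1}, {"slide": [0, 0, -12], "roll": 0, "gripper": 1}])

```text
clock: 10.8
position: [0.4846, -0.0275, 0.279]
ee_rot: [1.223, 1.2, -1.223]
ft_force: [-0.3, -0.5, -0.4]
grip_width: 0.0852
```

```bash
python3 - <<'E'
from bolt import *
d=bolt(); cv2.imwrite("pics/s6.png",d["image"][:,:,::-1])
def tube(d,ch):
    im=d["image"].astype(int);o=[c for c in range(3) if c!=ch]; m=(im[...,ch]>1.5*im[...,o[0]])&(im[...,ch]>1.5*im[...,o[1]])
    P=np.zeros((*m.shape,3)); k=d["z_map"]>0; P[k]=depth(d,k); m&=k&(P[...,2]<.22)&(P[...,2]>.03)&(P[...,0]<.66)&(P[...,0]>.45)&(abs(P[...,1])<.33)
    Q=P[m]; z=np.percentile(Q[:,2],98) ;Q=Q[Q[:,2]>z-.006]; r=cv2.minAreaRect((Q[:,:2]*1000).astype(np.float32)); print("tube",ch,"rim z",z.round(4),r,"z min/max",Q[:,2].min().round(3),Q[:,2].max().round(3))
for D in (d,load("side0")): tube(D,1);tube(D,2)
s=sensors.sense();print(s["position"],s["ft_force"],s["clock"])
E
```

```text
side 296 stand-frame med [ 0.102 -0.001  0.027] min [ 0.067 -0.011  0.009] max [0.141 0.014 0.037]
 near end [ 0.068 -0.001  0.023] far end [ 0.126 -0.001  0.032]
tube 1 rim z 0.1856 ((547.368408203125, -238.04530334472656), (43.19374465942383, 43.766422271728516), 88.05130767822266) z min/max 0.18 0.186
tube 2 rim z 0.1861 ((517.3787841796875, 69.9858627319336), (44.258846282958984, 43.28422546386719), 17.20619773864746) z min/max 0.18 0.188
tube 1 rim z 0.1859 ((547.13330078125, -238.1223907470703), (43.125030517578125, 44.195255279541016), 88.8549575805664) z min/max 0.18 0.187
tube 2 rim z 0.1862 ((517.5626220703125, 69.84636688232422), (43.71226501464844, 42.92594909667969), 17.70098304748535) z min/max 0.18 0.188
[ 0.48461496 -0.02824338  0.27884491] [ 0.73053154 -0.1961231   0.47382136] 10.85
```

View pics/s6.png

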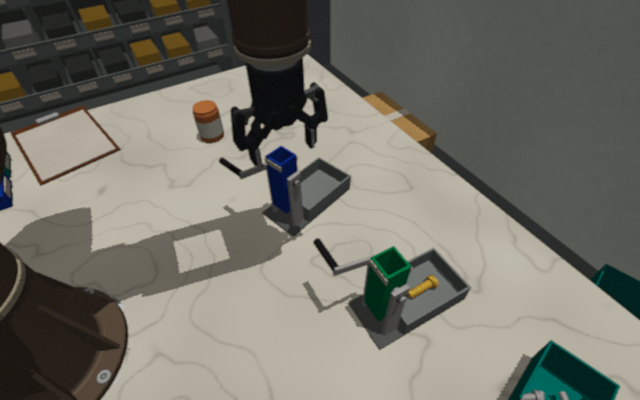

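Both tube rims are back within 0.4 mm of where they started (green at (390,257), blue at (282,158)). The bolt is in the tray at (425,288), and the arm is clear with its fingertips about 70 mm above the rims. I hand it in.

```bash
python3 -c "
from rig import env;print(env.hand_in())"
```

```text
the job is handed in; nothing more can be done
None
```

I tipped the green tube forward to about 146° by its crank handle, and the brass bolt slid out into the grey tray. I then turned the tube back upright, let go, moved the arm clear and handed in at about 10.9 s; no verdict was reported.

My last checks, from the side camera:
- **Bolt:** it lies flat on the tray floor, about x 0.07–0.13 m and y about 0 in the stand frame, with its top under 37 mm. It has not moved since it landed.
- **Tubes:** the green and blue rims are both within 0.4 mm of their starting position and height, so both are upright.
- **Arm:** it touches nothing, and the wrist force reads about zero.

Two things were off along the way:
- **Handle position:** the handle was about 1.5 mm off my measurement when I gripped it. This gave about 30 N at the wrist until I re-centred. The wrist force also briefly reached about 38 N when the tube met its upright stop.
- **Top view:** the arm blocked the top camera during the tipping, so I confirmed the bolt's landing from the side camera alone.

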